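# Dig the wheel spanner out of the tool crate

## Robot

A 6-joint arm with a two-finger parallel gripper is mounted at the origin on the work surface. World frame = base frame: x ahead of the robot, y to its left, z up, the work surface at z = 0. Lengths are in m, angles in rad, forces in N, time in s.
With the tool pointing down it reaches from about 0.35 to 1 m from the base axis. Payload 7.1 kg.
Tool frame: the origin (TCP) lies midway between the tips of the shut fingers; the grasp point (between the pads) lies 19 mm behind it (arm.pinch_z is the distance from the TCP to the grasp point, in m); z points along the fingers, y is the line along which they close (so a half turn about z gives the same grasp; the last joint's range is limited). The gripper opens to 85 mm and grips with 20 to 120 N. Pads are 22 mm wide; open, the fingers measure 114 mm over their backs; the gripper's body (76 mm by 85 mm) begins 54 mm behind the grasp point. The pads swing forward as they close: fully open they stand 13 mm farther back than shut.
Start: joints at [-1.224, 0.423, 1.63, -0, 1.089, -0.019], TCP at [0.224, -0.584, 0.231] pointing down, gripper open.
Joint ranges: [-3, 3], [-0.9, 2.11], [0.09, 2.58], [-1.31, 4.45], [0.11, 2.69], [-2.54, 2.54]. Speed limits (rad/s): [2.39, 2.39, 3.01, 3.14, 3.14, 3.14].

## Interface

Orientations are given as a unit quaternion [x, y, z, w].
In Python, from bench import observe, eyes, arm gives the robot as it stands.
- The arm moves only by the tool drive_tool, never from a script. Its argument "plan" is a list of rows, each a list of 7 numbers: the shift along the tool's x, y, z scaled (see below), then the turn, a rotation vector about the tool's x, y, z scaled (see below), then the finger opening in mm, from 0 to 85.4. A call has 1 to 20 rows; each row shifts and turns the commanded pose from where the row before left it, along the tool's axes as they then stand; what a row does not reach is not made up. The controller multiplies each number of a shift by 150 mm and each number of a turn by 0.1 rad. A row lasts 1/10 s, in which the tool goes at most 50 mm and 8.59 degrees, less where a joint would pass 70% of its speed; a pose out of reach is approached as far as the arm can. A call with a number of a shift or a turn outside -1 to 1 is refused whole. A call with a gripper value outside its range is refused whole. The fingers move at their own pace and stop on an object; "grip_force" is the grip in N (left out, the last holds). Time passes only in rows, so rows that do not move let the fingers close. It gives the time, the measured TCP pose, the force, the opening and the grip force at its end, in the units of the state.
- observe(): the state, without advancing time (a new reading comes with each control period).
- eyes.capture(name): name is "side" or "top"; returns (picture, depth): 384x512x3 uint8, red, green, blue; 384x512 float32, m along the optical axis (not along the pixel's ray), 0 where there is no reading.
- eyes.calibration(name): a dict with "fx", "fy", "cx", "cy" (pixels), "R" (3x3) and "t" (3): a world point X has camera coordinates R X + t. Camera axes: x right, y down, z forward; pixel columns grow to the right and rows downward; lengths in m; the calibration is good to about 2 mm. A picture is of the moment at which its call begins. calibration takes no time and is no camera call.
- arm.hand_in(): hands the job in; it is judged then, once.
The state is a dict: "time_s": time; "joint_pos": joint angles; "joint_velocities": joint speeds; "joint_efforts": joint torques, N m; "tcp_pos": TCP position; "orientation": TCP orientation; "ft_force": force on the tool from outside, world axes, zero at the start; "wrist_torque": the same for the moment, N m; "opening": finger opening in m; "gripper_force": force on a finger pad.
Only numpy, scipy, OpenCV 4.12 (cv2) and the standard library are available. Lean on these libraries where they do the work, as an engineer would, in place of code of your own. Each camera call takes 0.05 s, during which the arm holds its last target. There are 200 camera calls.

## Task

The potter's ring spanner with the red grip lies at the bottom of the tool crate, hidden under a wooden float and a terracotta anvil. First move both of those aside into the empty half of the crate and leave them standing flat on its floor; then lift the spanner out from under the drying rack and lay it, without dropping it, flat in the blue-lined tray, along the tray's length. Leave the loose bowls and the long stick in the crate where they are.

Things in the scene. Friction and masses are not known exactly. Their poses are not given: they have to be found in the camera images.
- crate: Fixed low plywood tool crate, 272 (x) by 392 (y) mm outside, walls 6 mm thick and 50 mm high, inner floor at z = 6 mm. Origin: centre of its underside; +x points roughly to the robot's left, +y roughly towards the robot, z up. A steel drying rack stands over its left (+x) part.
- crate_runners (a point): Point on the crate floor in the half nearer the robot, at crate (0, 85, 6) mm, midway between two fixed wooden runners along the crate's x (14 mm wide, 36 mm high, 84 mm clear between them). The spanner lies on the floor between them; float and anvil rest on the runners above it, one centred about 56 mm right (-x), one 56 mm left (+x) of this point, either way round.
- crate_bay (a point): Centre of the crate's empty half (the far one), at crate (0, -85, 6) mm on its bare floor, which is free 260 mm in crate x and, in crate y, from 105 mm beyond this point (far wall) to 114 mm before it (a runner): room for float and anvil side by side, one 62 mm right, one 62 mm left of this point.
- rack_bar (a point): Middle of the rack's first (rightmost) bar, 12 mm thick, along the crate's y, at crate (-20, 0, 280) mm; two more bars 90 and 180 mm left of it, same height, carry a bowl; posts 222 mm either way in crate y. The bars bar the way straight down to the spanner; a tool tilted about 40 deg from vertical (pointing down and left, crate +x, its upper part right of this bar) passes beneath.
- float_grip (a point): Centre of the dark ridge handle (24 mm wide in y, 70 mm long in x, its centre 34 mm above the float's flat underside, its top at 48 mm) of the loose wooden float, whose pale plate below is 94 (x) by 112 (y) by 12 mm; about 0.16 kg. z up, x along the ridge, within 0.15 rad of the crate's x at the start.
- anvil_grip (a point): A point on the upright axis of the loose terracotta anvil, 40 mm above its flat underside, in its round knob handle of 28 mm diameter (from 20 to 58 mm above the underside). Its round pad is 108 mm across and 12 mm thick at the rim. About 0.22 kg, z up; it looks alike from all sides.
- spanner_mid (a point): Centre (17 mm above its underside) of the loose steel double ring spanner, also its centre of mass. 163 mm long along its x, which is within 0.1 rad of the crate's x at the start; z up. Its middle is a red grip 84 mm long, 18 mm wide (y) and 34 mm high; the hexagonal ring heads at both ends (centres at x = +-60 mm) are about 44 mm across and 18 mm high. 0.2 to 0.4 kg.
- tray: Fixed shallow aluminium tray with a blue lining, on the table to the robot's right. Origin: centre of its underside; 250 (x, its length) by 130 (y) by 18 mm high, x pointing roughly to the robot's left, walls and floor 4 mm thick, nothing above it.
- bowl1: Small clay bowl, 92 mm across, 36 mm high, between tray and crate, farther out: to be left alone. Origin under its centre.
- bowl2: Small clay bowl, 92 mm across, 36 mm high, between tray and crate, nearer the robot: to be left alone. Origin under its centre.
- bowl3: Small reddish bowl, 92 mm across, 36 mm high, beyond the tray: to be left alone. Origin under its centre.
- stick: Loose wooden stick 190 x 16 x 14 mm lying on the crate's floor along its wall nearest the robot: to be left alone. Origin: centre of its underside, x along its length.
Not all that is in view belongs to the job. What is shaped like the part that bears anvil_grip but turquoise or yellow is not meant.

How it is judged:
On the way, in this order (a step that is already met when the one before it is completed fails the run):
1. float and anvil both stand flat on the floor of the crate's empty half, let go, with the spanner still down in the crate (y of float_grip in the frame of crate between -0.19 and -0.02 m and x of float_grip in the frame of crate between -0.13 and 0.13 m and z of float_grip in the frame of crate below 0.05 m and angle between each of float_grip, anvil_grip's own z axis and vertical below 0.15 rad and y of anvil_grip in the frame of crate between -0.19 and -0.02 m and x of anvil_grip in the frame of crate between -0.13 and 0.13 m and z of anvil_grip in the frame of crate below 0.056 m and contact force between the fingers and float below 0.2 N and contact force between the fingers and anvil below 0.2 N and z of spanner_mid in the frame of crate below 0.04 m), for 0.2 s.
2. the spanner is lifted clear of the crate's rim, held by the fingers (height (world z) of spanner_mid above 0.07 m and contact force between the fingers and spanner above 1 N), for 0.1 s.
At the end, for the whole second after the job is handed in: Spanner at rest on the tray floor, flat (7 deg), right side up, centre within 50 mm of the tray's centre along and across, aligned with its length within 20 deg. Float and anvil upright (8 deg) on the floor (within 10 mm) of the crate's empty half, centres 20 mm or more beyond its middle (z of spanner_mid in the frame of tray between 0.013 and 0.029 m and x of spanner_mid in the frame of tray between -0.05 and 0.05 m and y of spanner_mid in the frame of tray between -0.05 and 0.05 m and angle between the x axis of spanner_mid and the x axis of tray, either way round below 0.35 rad and angle between spanner_mid's own z axis and vertical below 0.12 rad and linear speed of spanner below 0.02 m/s and y of float_grip in the frame of crate between -0.19 and -0.02 m and x of float_grip in the frame of crate between -0.13 and 0.13 m and z of float_grip in the frame of crate below 0.05 m and angle between each of float_grip, anvil_grip's own z axis and vertical below 0.15 rad and y of anvil_grip in the frame of crate between -0.19 and -0.02 m and x of anvil_grip in the frame of crate between -0.13 and 0.13 m and z of anvil_grip in the frame of crate below 0.056 m); the robot touches nothing.
It fails at once if a bowl is shifted more than 40 mm (distance of any of bowl1, bowl2, bowl3 from where it was at the start of the episode above 0.04 m).
It fails at once if the stick in the crate is shifted more than 40 mm (distance of stick from where it was at the start of the episode above 0.04 m).
It fails at once if the spanner falls: it moves faster than 0.7 m/s (a drop of over 25 mm) with no finger on it (linear speed of spanner above 0.7 m/s and contact force between the fingers and spanner below 0.1 N).
It also fails if it takes over 61 s, if anything falls off the work surface, if the arm or the gripper's body presses on something with over 40 N, if the wrist force passes 120 N, or if a joint passes its speed limit or range.

## Working session

There is one attempt and no reset: what is moved stays moved. The work goes in short steps, Python scripts to look and compute and a tool call to move; the robot and the scene stay as the last step left them, time stands still between calls to the robot, and variables do not carry over. Pictures are saved under pics/ and viewed, at most 10 in all, crops included, and the job is handed in when it is done.

Besides the shell and the picture viewer there is one more tool, called after "Emit:" by a JSON object that holds its "api" and its "payload". drive_tool: Moves the arm, as the interface text tells. Its arguments: {"type":"object","properties":{"plan":{"type":"array"},"grip_force":{"type":"number"}},"required":["plan"]}

```bash
mkdir -p pics
cat > h.py <<'E'
import numpy as np, cv2
from bench import observe, eyes, arm
from scipy.spatial.transform import Rotation as Ro
def snap(n,f):
    p,d=eyes.capture(n); np.savez('pics/%s.npz'%f,p=p,d=d); cv2.imwrite('pics/%s.png'%f,p[:,:,::-1]); return p,d
def world(n,d):
    c=eyes.calibration(n); v,u=np.mgrid[:d.shape[0],:d.shape[1]]
    X=np.stack([(u-c['cx'])/c['fx']*d,(v-c['cy'])/c['fy']*d,d],-1)
    W=(X-np.array(c['t']))@np.array(c['R']); W[d==0]=np.nan; return W
E
python3 - <<'E'
from h import *
for n in('top','side'):
    p,d=snap(n,n+'0'); c=eyes.calibration(n); print(n,c['fx'],np.round(c['R'],2).tolist(),np.round(-np.array(c['R']).T@c['t'],3))
a=[cv2.imread('pics/%s0.png'%n) for n in('top','side')]
cv2.imwrite('pics/t0.png',cv2.resize(a[0],(784,588)));cv2.imwrite('pics/s0.png',cv2.resize(a[1],(784,588)))
print(observe())
E
```

```text
top 368.831743036639 [[-0.01, -1.0, -0.01], [-0.99, 0.01, -0.12], [0.12, 0.01, -0.99]] [0.401 0.019 1.329]
side 424.1311259581113 [[-0.81, -0.59, -0.01], [-0.41, 0.57, -0.71], [0.42, -0.57, -0.71]] [0.094 0.609 0.921]
{'time_s': 0.1, 'joint_pos': array([-1.22399053e+00,  4.23775654e-01,  1.63064054e+00,  4.76119115e-05,
        1.08857048e+00, -1.89789468e-02]), 'joint_velocities': array([ 0.00353937, -0.00101606, -0.0001956 ,  0.00067298, -0.00089016,
        0.00115105]), 'joint_efforts': array([-1.67301587e-03, -5.58428657e+01, -2.82445067e+01, -8.82503150e-05,
        2.94511199e-03, -2.17032783e-05]), 'tcp_pos': array([ 0.22342875, -0.58316105,  0.2306058 ]), 'orientation': array([ 9.83323530e-01,  1.81863545e-01, -9.29377519e-05, -6.91109764e-04]), 'ft_force': array([-0.83983554,  0.61882986,  0.10076442]), 'wrist_torque': array([-0.0049577 ,  0.00421093, -0.0134324 ]), 'gripper_force': 0.0, 'opening': 0.0850190875386057}
```

View pics/t0.png

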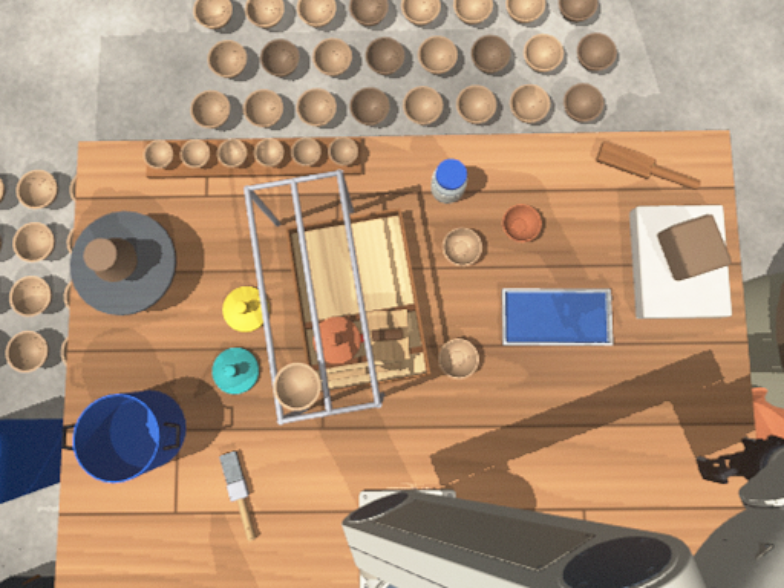

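View pics/s0.png

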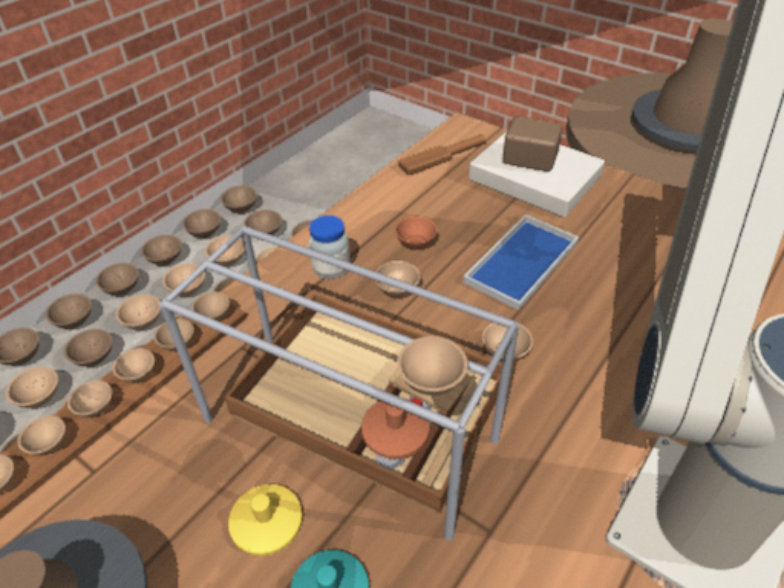

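The top view shows the crate rotated about 10°, with corners (784 px scale) near (400,212), (430,373), (316,390) and (290,230). The anvil is on the left, around (338,340), partly under bars 1 and 2. The float ridge is on the right, around (388,335), and the tray is near (557,317). The side view shows the red anvil at (395,425), with the rack bowl hiding the float.

Run:
```python
from h import *
p=np.load('pics/top0.npz'); P,d=p['p'],p['d']; W=world('top',d)
cv2.imwrite('pics/c1.png',cv2.resize(P[125:265,170:300,::-1],None,fx=4.2,fy=4.2,interpolation=cv2.INTER_CUBIC))
x,y,z=W[...,0],W[...,1],W[...,2]
# crate rim
v,u=np.mgrid[:384,:512]
m=(abs(z-.05)<.006)&(v>130)&(v<262)&(u>182)&(u<290)
print('rim',m.sum(),cv2.minAreaRect(W[m][:,:2].astype(np.float32)))
# tray rim
m=(z>.009)&(z<.03)&(v>180)&(v<232)&(u>322)&(u<405)
print('tray',m.sum(),cv2.minAreaRect(W[m][:,:2].astype(np.float32)))
# rack bars
m=(abs(z-.285)<.012)&(v>110)&(v<275)&(u>155)&(u<255)
print('rack',m.sum(),cv2.minAreaRect(W[m][:,:2].astype(np.float32)))
# red anvil
for n in('top','side'):
    q=np.load('pics/%s0.npz'%n);hsv=cv2.cvtColor(q['p'],cv2.COLOR_RGB2HSV);w=world(n,q['d'])
    c=(hsv[...,1]>120)&((hsv[...,0]<11)|(hsv[...,0]>172))&(w[...,2]>.035)&(w[...,2]<.11)&(w[...,0]>.3)&(w[...,0]<.6)&(abs(w[...,1]-.1)<.2)
    pad=w[c&(w[...,2]<.062)];k=w[c&(w[...,2]>.085)]
    if len(pad): print(n,len(pad),pad.min(0),pad.max(0),cv2.minEnclosingCircle(pad[:,:2].astype(np.float32)),'knob',len(k),k.mean(0) if len(k) else 0, k.min(0),k.max(0))
# high points in crate near float
m=(z>.062)&(z<.1)&(v>205)&(v<235)&(u>240)&(u<275)
print('ridge',m.sum(),W[m].mean(0),cv2.minAreaRect(W[m][:,:2].astype(np.float32)))
for nm,(a,b,c_,e) in dict(b1=(225,245,285,315),b2=(150,172,288,316),b3=(133,158,328,356)).items():
    w=W[a:b,c_:e]; w=w[w[...,2]>.02]; print(nm,w[:,:2].mean(0))
```

```text
rim 1401 ((0.5435658693313599, 0.11002400517463684), (0.4364716410636902, 0.2722598612308502), 9.003429412841797)
tray 344 ((0.500331461429596, -0.3546905517578125), (0.2528493106365204, 0.12929466366767883), 89.1775131225586)
rack 2529 ((0.5288828611373901, 0.17879317700862885), (0.45452192425727844, 0.19354312121868134), 9.018282890319824)
top 478 [0.3870707  0.01831991 0.03571266] [0.5200229  0.22541985 0.06199544] ((0.4575255513191223, 0.11420509964227676), 0.11455471068620682) knob 46 [0.44973573 0.15597099 0.09898864] [0.43678894 0.14247437 0.09247671] [0.46328959 0.16617857 0.10366967]
side 865 [0.34433814 0.08490132 0.03501274] [0.54228034 0.24735169 0.06196256] ((0.4433092474937439, 0.1709340363740921), 0.1251397281885147) knob 96 [0.44742694 0.16118767 0.09720989] [0.43729493 0.14514451 0.08517524] [0.46288616 0.16888478 0.10508789]
ridge 152 [0.45894195 0.03947015 0.08779207] ((0.4596033990383148, 0.03929360955953598), (0.023891516029834747, 0.0682230070233345), 2.3568403720855713)
b1 [ 0.39879977 -0.12461258]
b2 [ 0.66926114 -0.13941906]
b3 [ 0.72460037 -0.28301932]
```

View pics/c1.png

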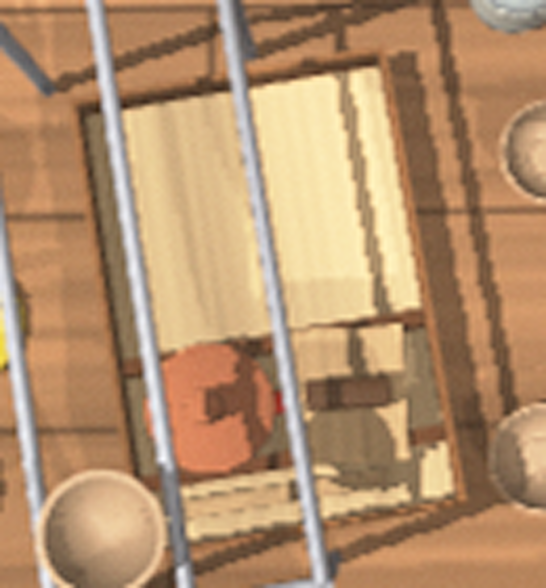

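The crop shows the float ridge at crop px (350,390), the anvil knob at (225,400), and a bit of the spanner's red grip at (280,400). The rack fit gives a crate yaw of 9.0° and an origin at (0.540, 0.110).

```bash
cat >> h.py <<'E'
th=np.radians(9.02); CX=np.array([-np.sin(th),np.cos(th),0]); CY=np.array([-np.cos(th),-np.sin(th),0])
O=np.array([.5399,.1097,0]); C=np.stack([CX,CY,[0,0,1]],1)
def tocr(w): return (np.asarray(w)-O)@C
def tow(c): return O+C@np.asarray(c,float)
def Rt(tilt,yaw=0,base=C):  # tool x=crate x,y=-crate y, tilt deg towards crate x, yaw deg about z
    R0=np.stack([base[:,0],-base[:,1],-base[:,2]],1)
    return Ro.from_euler('z',yaw,degrees=True)*Ro.from_matrix(R0)*Ro.from_euler('y',tilt,degrees=True)
def now():
    s=observe(); R=Ro.from_quat(s['orientation']); return s,R,s['tcp_pos']-arm.pinch_z*R.as_matrix()[:,2]
def turn(T):
    s,R,g=now(); r=(R.inv()*T).as_rotvec(); n=max(1,int(np.ceil(abs(r).max()/.095)))
    print('turn rows',n,np.round(r/n/.1,3)); return n
def moves(T,g,wps,step=.03):  # wps: world grasp points
    for w in wps:
        dv=T.inv().apply(np.asarray(w)-g); n=max(1,int(np.ceil(np.linalg.norm(dv)/step)))
        print('move rows',n,np.round(dv/n/.15,3),'->',np.round(w,3)); g=np.asarray(w)
def gafter(T):  # grasp point after turning about TCP
    s=observe(); return s['tcp_pos']-arm.pinch_z*T.as_matrix()[:,2]
E
python3 - <<'E'
from h import *
T=Rt(30,-6.6); turn(T); g=gafter(T); z=T.as_matrix()[:,2]
f=np.array([.4594,.0393,.082]); print(arm.pinch_z,tocr(f))
moves(T,g,[f-.15*z,f-.06*z],.04)
E
```

```text
turn rows 13 [ 0.25   0.348 -0.936]
0.0187 [-0.05690868  0.09054177  0.082     ]
move rows 16 [0.19  0.109 0.126] -> [ 0.463 -0.036  0.212]
move rows 3 [-0.  -0.   0.2] -> [0.461 0.009 0.134]
```

Emit:
{"api": "drive_tool", "payload": {"plan": [[0,0,0,0.25,0.348,-0.936,85],[0,0,0,0.25,0.348,-0.936,85],[0,0,0,0.25,0.348,-0.936,85],[0,0,0,0.25,0.348,-0.936,85],[0,0,0,0.25,0.348,-0.936,85],[0,0,0,0.25,0.348,-0.936,85],[0,0,0,0.25,0.348,-0.936,85],[0,0,0,0.25,0.348,-0.936,85],[0,0,0,0.25,0.348,-0.936,85],[0,0,0,0.25,0.348,-0.936,85],[0,0,0,0.25,0.348,-0.936,85],[0,0,0,0.25,0.348,-0.936,85],[0,0,0,0.25,0.348,-0.936,85],[0,0,0,0,0,0,85]]}}

```text
time_s: 1.5
tcp_pos: [0.2238, -0.5836, 0.23]
orientation: [0.668, 0.697, 0.179, -0.187]
ft_force: [0.3, -0.1, 0.3]
opening: 0.085
gripper_force: 0.0
```

Emit:
{"api": "drive_tool", "payload": {"plan": [[0.19,0.109,0.126,0,0,0,85],[0.19,0.109,0.126,0,0,0,85],[0.19,0.109,0.126,0,0,0,85],[0.19,0.109,0.126,0,0,0,85],[0.19,0.109,0.126,0,0,0,85],[0.19,0.109,0.126,0,0,0,85],[0.19,0.109,0.126,0,0,0,85],[0.19,0.109,0.126,0,0,0,85],[0.19,0.109,0.126,0,0,0,85],[0.19,0.109,0.126,0,0,0,85],[0.19,0.109,0.126,0,0,0,85],[0.19,0.109,0.126,0,0,0,85],[0.19,0.109,0.126,0,0,0,85],[0.19,0.109,0.126,0,0,0,85],[0,0,0,0,0,0,85]]}}

```text
time_s: 3.0
tcp_pos: [0.4324, -0.0933, 0.2011]
orientation: [0.668, 0.697, 0.179, -0.187]
ft_force: [0.3, 0.1, 0.2]
opening: 0.0851
gripper_force: 0.0
```

Run:
```python
from h import *
T=Rt(30,-6.6); s,R,g=now(); print(s['joint_pos'].round(2),g,s['time_s'],np.degrees((R.inv()*T).magnitude()))
turn(T); g=gafter(T); z=T.as_matrix()[:,2]
f=np.array([.4594,.0393,.082])
moves(T,g,[f-.15*z,f-.06*z,f],.035)
p,d=snap('side','s1'); W=world('side',d)
cv2.imwrite('pics/s1v.png',cv2.resize(p[:,:,::-1],(784,588)))
```

```text
[-0.53  0.35  1.95  0.47  1.19 -0.83] [ 0.43279502 -0.10263748  0.21730841] 3.0 0.06438590874539117
turn rows 1 [-0.009  0.007 -0.001]
move rows 3 [0.12  0.072 0.083] -> [ 0.463 -0.036  0.212]
move rows 3 [-0.  -0.   0.2] -> [0.461 0.009 0.134]
move rows 2 [0.  0.  0.2] -> [0.459 0.039 0.082]
```

View pics/s1v.png

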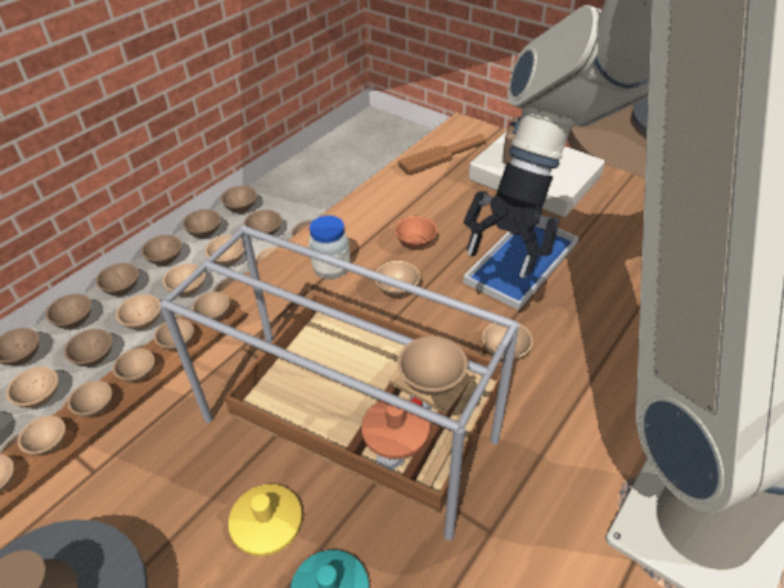

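The gripper is tilted as intended at about (520,210), right of the rack. I'll continue onto the float and close.

Emit:
{"api": "drive_tool", "payload": {"plan": [[0.12,0.072,0.083,0,0,0,60],[0.12,0.072,0.083,0,0,0,60],[0.12,0.072,0.083,0,0,0,60],[0,0,0.2,0,0,0,60],[0,0,0.2,0,0,0,60],[0,0,0.2,0,0,0,60],[0,0,0.2,0,0,0,60],[0,0,0.2,0,0,0,60],[0,0,0,0,0,0,60],[0,0,0,0,0,0,10],[0,0,0,0,0,0,10],[0,0,0,0,0,0,10],[0,0,0,0,0,0,10],[0,0,0,0,0,0,10]], "grip_force": 50}}

```text
time_s: 4.45
tcp_pos: [0.46, 0.0438, 0.067]
orientation: [0.669, 0.697, 0.18, -0.185]
ft_force: [-1.4, -5.2, 6.7]
opening: 0.0234
gripper_force: 50.2
```

Run:
```python
from h import *
s,R,g=now(); c=tocr(g); print(c,s['opening'],s['gripper_force'],s['ft_force'],s['joint_pos'].round(2))
# lift, over bay right, lower
moves(R,g,[tow([c[0],c[1],c[2]+.05]),tow([-.066,-.085,c[2]+.05]),tow([-.066,-.085,c[2]-.034])],.025)
turn(Rt(30))
```

```text
[-0.06184091  0.09035724  0.08317284] 0.023390472025864483 50.22761642932892 [-1.39549876 -5.22512306  6.67295257] [-0.25  0.57  2.05  0.71  0.82 -0.86]
move rows 2 [ 0.083  0.    -0.145] -> [0.46  0.034 0.133]
move rows 8 [0.012 0.146 0.007] -> [0.634 0.058 0.133]
move rows 4 [-0.07  -0.     0.121] -> [0.634 0.058 0.049]
turn rows 2 [ 0.304  0.012 -0.498]
```

Emit:
{"api": "drive_tool", "payload": {"plan": [[0.055,0,-0.097,0,0,0,10],[0.055,0,-0.097,0,0,0,10],[0.055,0,-0.097,0,0,0,10],[0,0,0,0.304,0.012,-0.498,10],[0,0,0,0.304,0.012,-0.498,10],[0,0,0,0,0,0,10]]}}

```text
time_s: 5.05
tcp_pos: [0.4598, 0.0442, 0.1154]
orientation: [0.626, 0.736, 0.167, -0.198]
ft_force: [-0.3, -0.1, -1.5]
opening: 0.0235
gripper_force: 49.3
```

Run:
```python
from h import *
s,R,g=now(); c=tocr(g); print(c,s['opening'],s['gripper_force'],s['ft_force'],s['joint_pos'].round(2))
moves(R,g,[tow([-.068,-.085,c[2]]),tow([-.068,-.085,.054]),tow([-.068,-.085,.047])],.025)
turn(Rt(30))
```

```text
[-0.06146045  0.08929356  0.13163161] 0.023502339636665776 49.34054374694824 [-0.25470072 -0.0950932  -1.48950737] [-0.24  0.49  2.    0.6   0.96 -0.82]
move rows 7 [-0.006  0.166 -0.004] -> [0.635 0.056 0.132]
move rows 4 [-0.065  0.     0.112] -> [0.635 0.056 0.054]
move rows 1 [-0.023  0.     0.04 ] -> [0.635 0.056 0.047]
turn rows 1 [-0.036 -0.008  0.024]
```

Emit:
{"api": "drive_tool", "payload": {"plan": [[-0.006,0.166,-0.004,0,0,0,10],[-0.006,0.166,-0.004,0,0,0,10],[-0.006,0.166,-0.004,0,0,0,10],[-0.006,0.166,-0.004,0,0,0,10],[-0.006,0.166,-0.004,0,0,0,10],[-0.006,0.166,-0.004,0,0,0,10],[-0.006,0.166,-0.004,0,0,0,10],[-0.065,0,0.112,0,0,0,10],[-0.065,0,0.112,0,0,0,10],[-0.065,0,0.112,0,0,0,10],[-0.065,0,0.112,0,0,0,10],[-0.01,0,0.018,0,0,0,10],[-0.01,0,0.018,0,0,0,10],[0,0,0,0,0,0,10]]}}

```text
time_s: 6.45
tcp_pos: [0.6321, 0.0644, 0.0322]
orientation: [0.627, 0.735, 0.167, -0.198]
ft_force: [0.4, 0.7, -2.4]
opening: 0.0232
gripper_force: 49.4
```

Run:
```python
from h import *
s,R,g=now(); c=tocr(g); print(c,s['opening'],s['gripper_force'],s['ft_force'],s['joint_pos'].round(2))
```

```text
[-0.06852549 -0.08398766  0.04835761] 0.023228590556041196 49.448012709617615 [ 0.36755944  0.69027159 -2.38853638] [-0.15  0.79  1.63  0.61  0.99 -0.71]
```

Emit:
{"api": "drive_tool", "payload": {"plan": [[-0.007,0,0.012,0,0,0,10],[0,0,0,0,0,0,10],[0,0,0,0,0,0,60],[0,0,0,0,0,0,60],[0,0,0,0,0,0,60],[0,0,-0.1,0,0,0,60],[0,0,-0.2,0,0,0,60],[0,0,-0.2,0,0,0,60],[0,0,-0.2,0,0,0,60],[0,0,-0.2,0,0,0,60],[0,0,0,0,0,0,60]]}}

```text
time_s: 7.55
tcp_pos: [0.646, -0.005, 0.1516]
orientation: [0.627, 0.735, 0.169, -0.194]
ft_force: [1.0, 0.5, -0.1]
opening: 0.0601
gripper_force: 0.0
```

Run:
```python
from h import *
s,R,g=now(); print(tocr(g),s['ft_force'],s['joint_pos'].round(2))
T=Rt(45); turn(T); g=gafter(T); z=T.as_matrix()[:,2]
a=np.append(tow([.0605,.0815,0])[:2],.086); print(a,tocr(a))
moves(T,g,[a-.12*z,a],.035)
p,d=snap('side','s2'); W=world('side',d)
hsv=cv2.cvtColor(p,cv2.COLOR_RGB2HSV)
c=tocr(W); m=(c[...,2]>.047)&(c[...,2]<.075)&(c[...,1]<-.02)&(c[...,1]>-.18)&(abs(c[...,0])<.125)
print('float ridge',m.sum(),np.nanmedian(c[m],0),np.nanmax(c[m],0))
m=(hsv[...,1]>120)&((hsv[...,0]<11)|(hsv[...,0]>172))&(c[...,2]>.08)&(c[...,2]<.11)&(abs(c[...,0]-.06)<.05)&(abs(c[...,1]-.085)<.05)
k=c[m]; print('knob',k.min(0),k.max(0),k[k[:,2]>.096].mean(0))
cv2.imwrite('pics/s2v.png',cv2.resize(p[150:350,120:350,::-1],None,fx=2.8,fy=2.8))
```

```text
[-0.13922124 -0.08667317  0.16780069] [ 0.96249093  0.52135141 -0.0521061 ] [-0.24  0.65  1.55  0.52  1.2  -0.65]
turn rows 3 [0.015 0.88  0.006]
[0.44992271 0.15667433 0.086     ] [0.0605 0.0815 0.086 ]
move rows 6 [ 0.098 -0.187  0.089] -> [0.463 0.073 0.171]
move rows 4 [-0.   0.   0.2] -> [0.45  0.157 0.086]
float ridge 195 [-0.05884781 -0.08416845  0.05496406] [-0.02741584 -0.07255476  0.05971001]
knob [0.04900117 0.06779777 0.08021711] [0.07350587 0.09433275 0.10431139] [0.06451396 0.08224174 0.10088567]
```

View pics/s2v.png

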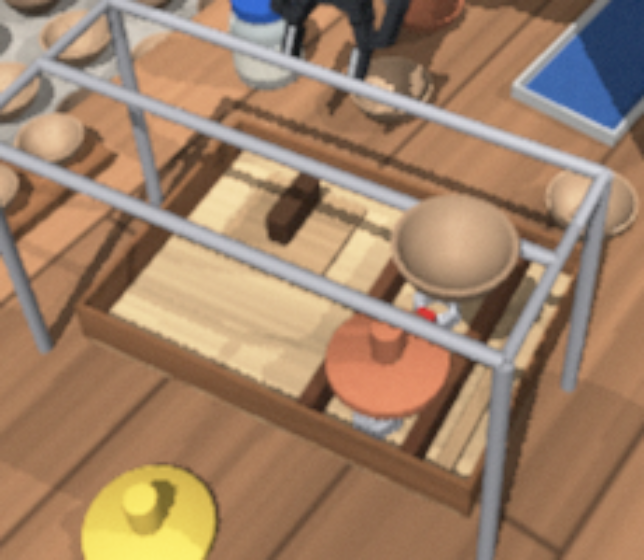

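The crop shows the float standing flat in the bay, ridge at (293,208), with the anvil knob at (388,340). The spanner heads show at (435,310) and (375,425). Next is the anvil.

Emit:
{"api": "drive_tool", "payload": {"plan": [[0,0,0,0,0.88,0,60],[0,0,0,0,0.88,0,60],[0,0,0,0,0.88,0,60],[0.098,-0.187,0.089,0,0,0,60],[0.098,-0.187,0.089,0,0,0,60],[0.098,-0.187,0.089,0,0,0,60],[0.098,-0.187,0.089,0,0,0,60],[0.098,-0.187,0.089,0,0,0,60],[0.098,-0.187,0.089,0,0,0,60],[0,0,0,0,0,0,60]]}}

```text
time_s: 8.6
tcp_pos: [0.4525, 0.0909, 0.1529]
orientation: [0.599, 0.702, 0.247, -0.296]
ft_force: [0.4, 0.5, -0.4]
opening: 0.0599
gripper_force: 0.0
```

Run:
```python
from h import *
s,R,g=now(); print(tocr(g),s['ft_force'],s['joint_pos'].round(2))
turn(Rt(45))
moves(R,g,[tow([.062,.0815,.086])],.03)
```

```text
[-0.01817149  0.08912069  0.16607157] [ 0.42504592  0.5195049  -0.40601721] [-0.26  0.52  1.99  0.78  1.17 -0.94]
turn rows 1 [-0.085 -0.062 -0.038]
move rows 4 [-0.001  0.014  0.189] -> [0.45  0.158 0.086]
```

Emit:
{"api": "drive_tool", "payload": {"plan": [[0,0.03,0.12,0,0,0,60],[0,0.025,0.12,0,0,0,60],[0,0,0.12,0,0,0,60],[0,0,0.12,0,0,0,60],[0,0,0.12,0,0,0,60],[0,0,0.12,0,0,0,60],[0,0,0.03,0,0,0,60],[0,0,0,0,0,0,60],[0,0,0,0,0,0,10],[0,0,0,0,0,0,10],[0,0,0,0,0,0,10],[0,0,0,0,0,0,10],[0,0,0,0,0,0,10]]}}

```text
time_s: 9.9
tcp_pos: [0.4533, 0.1685, 0.0746]
orientation: [0.599, 0.702, 0.249, -0.293]
ft_force: [-3.7, -3.4, 5.7]
opening: 0.0267
gripper_force: 49.2
```

Run:
```python
from h import *
s,R,g=now(); c=tocr(g); print(c,s['opening'],s['gripper_force'],s['ft_force'],s['joint_pos'].round(2))
moves(R,g,[tow([c[0],c[1],c[2]+.045]),tow([.064,-.085,c[2]+.045]),tow([.064,-.085,c[2]-.03]),tow([.064,-.085,c[2]-.036])],.025)
```

```text
[0.05841091 0.07624596 0.08777438] 0.026652294724909896 49.16636645793915 [-3.710289   -3.42829567  5.7152973 ] [-0.11  0.66  2.03  0.96  0.99 -1.04]
move rows 2 [ 0.106 -0.    -0.106] -> [0.455 0.155 0.133]
move rows 7 [0.004 0.154 0.003] -> [0.614 0.186 0.133]
move rows 4 [-0.089  0.     0.088] -> [0.614 0.186 0.058]
move rows 1 [-0.028  0.     0.028] -> [0.614 0.186 0.052]
```

Emit:
{"api": "drive_tool", "payload": {"plan": [[0,0,-0.07,0,0,0,10],[0,0,-0.07,0,0,0,10],[0,0,-0.07,0,0,0,10],[0,0,0,0,0,0,10],[0.0,0.154,0.0,0,0,0,10],[0.0,0.154,0.0,0,0,0,10],[0.0,0.154,0.0,0,0,0,10],[0.0,0.154,0.0,0,0,0,10],[0.0,0.154,0.0,0,0,0,10],[0.0,0.154,0.0,0,0,0,10],[0.0,0.154,0.0,0,0,0,10],[0,0,0,0,0,0,10]]}}

```text
time_s: 11.1
tcp_pos: [0.6195, 0.1724, 0.0959]
orientation: [0.599, 0.702, 0.249, -0.292]
ft_force: [0.9, -0.2, -2.8]
opening: 0.0264
gripper_force: 49.8
```

Run:
```python
from h import *
s,R,g=now(); c=tocr(g); print(c,s['opening'],s['gripper_force'],s['ft_force'],s['joint_pos'].round(2)); z=R.as_matrix()[:,2]; print('z',z,np.degrees(np.arccos(-z[2])))
moves(R,g,[tow([.062,-.083,c[2]-.02]),tow([.062,-.083,.058]),tow([.062,-.083,.052])],.025)
```

```text
[ 0.0362014  -0.08841218  0.10910508] 0.02644421409978174 49.81185793876648 [ 0.91872382 -0.20193974 -2.81161665] [-0.08  0.76  1.65  0.86  1.14 -0.78]
z [-0.11113051  0.70017355 -0.70527088] 45.148568171763536
move rows 2 [ 0.013 -0.018  0.108] -> [0.612 0.184 0.089]
move rows 2 [-0.074 -0.     0.073] -> [0.612 0.184 0.058]
move rows 1 [-0.028 -0.     0.028] -> [0.612 0.184 0.052]
```

Emit:
{"api": "drive_tool", "payload": {"plan": [[0.013,-0.018,0.108,0,0,0,10],[0.013,-0.018,0.108,0,0,0,10],[-0.049,0,0.049,0,0,0,10],[-0.049,0,0.049,0,0,0,10],[-0.049,0,0.049,0,0,0,10],[-0.014,0,0.014,0,0,0,10],[-0.014,0,0.014,0,0,0,10],[0,0,0,0,0,0,10]]}}

```text
time_s: 11.9
tcp_pos: [0.6073, 0.1966, 0.0388]
orientation: [0.6, 0.702, 0.249, -0.293]
ft_force: [-0.1, 0.7, -1.8]
opening: 0.0264
gripper_force: 50.0
```

Run:
```python
from h import *
s,R,g=now(); c=tocr(g); print(c,s['opening'],s['gripper_force'],s['ft_force'])
```

```text
[ 0.06194795 -0.08024855  0.05201412] 0.026426551658442196 49.96103525161743 [-0.1126361   0.71707118 -1.80381017]
```

Near contact, so I'll lower 1.5 mm more, release and back off, then look for the spanner.

Emit:
{"api": "drive_tool", "payload": {"plan": [[-0.007,0,0.007,0,0,0,10],[0,0,0,0,0,0,10],[0,0,0,0,0,0,50],[0,0,0,0,0,0,50],[0,0,0,0,0,0,50],[0,0,-0.1,0,0,0,50],[0,0,-0.2,0,0,0,50],[0,0,-0.2,0,0,0,50],[0,0,-0.2,0,0,0,50],[0,0,-0.2,0,0,0,50],[0,0,-0.2,0,0,0,50],[0,0,0,0,0,0,50]]}}

```text
time_s: 13.1
tcp_pos: [0.6285, 0.0781, 0.157]
orientation: [0.6, 0.702, 0.25, -0.29]
ft_force: [0.8, -0.9, 0.1]
opening: 0.0501
gripper_force: 0.0
```

Run:
```python
from h import *
s,R,g=now(); print(tocr(g),s['ft_force'],s['joint_pos'].round(2))
im=[]
for n in('top','side'):
    p,d=snap(n,n+'3'); c=tocr(world(n,d)); hsv=cv2.cvtColor(p,cv2.COLOR_RGB2HSV)
    m=(hsv[...,1]>160)&((hsv[...,0]<6)|(hsv[...,0]>172))&(c[...,2]<.06)&(c[...,2]>.005)&(abs(c[...,0])<.13)&(abs(c[...,1]-.085)<.04)
    k=c[m]; print(n,'red',len(k),cv2.minAreaRect(k[:,:2].astype(np.float32)) if len(k)>3 else k, np.percentile(k,[5,95],axis=0) if len(k) else '')
    m=(c[...,2]>.014)&(c[...,2]<.06)&(abs(c[...,0])<.128)&(abs(c[...,1]-.085)<.037)
    k=c[m]; print(n,'all',len(k),cv2.minAreaRect(k[:,:2].astype(np.float32)),np.percentile(k,[2,98],axis=0))
    im.append(cv2.resize((p[125:265,170:300] if n=='top' else p[185:335,140:330])[:,:,::-1],(390,420)))
cv2.imwrite('pics/v3.png',np.hstack(im))
```

```text
[-0.05834133 -0.08248865  0.17019319] [ 0.828108   -0.87782328  0.10205668] [-0.22  0.69  1.6   0.76  1.3  -0.75]
top red 27 ((0.058553777635097504, 0.08640307188034058), (0.014252875931560993, 0.017635606229305267), 79.44915008544922) [[0.05021533 0.07884239 0.03569412]
 [0.0672007  0.09361521 0.04225959]]
top all 86 ((0.07672865688800812, 0.08725234121084213), (0.04885457828640938, 0.05106081813573837), 58.50824737548828) [[0.04549439 0.065054   0.01742182]
 [0.0942991  0.10632092 0.04214286]]
side red 197 ((0.029499411582946777, 0.08701980859041214), (0.016114909201860428, 0.08120517432689667), 89.4542465209961) [[-0.00544405  0.08141394  0.01602914]
 [ 0.06848358  0.09450519  0.04402843]]
side all 533 ((0.03472483903169632, 0.0859488695859909), (0.15104170143604279, 0.04759388789534569), 1.4188082218170166) [[-0.03524734  0.06531602  0.01475311]
 [ 0.10900332  0.10697605  0.04409988]]
```

View pics/v3.png

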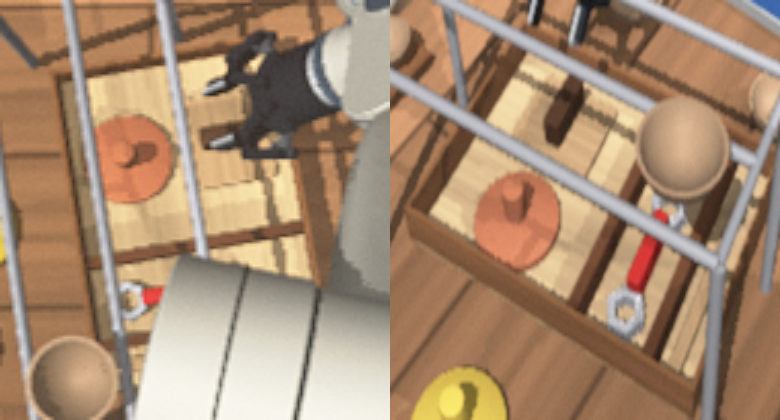

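Both parts stand flat in the bay. The spanner lies at about crate (30, 87) mm, aligned with crate x; in the side crop its red grip is at (650,245). I'll go for it at a 35° tilt.

Run:
```python
from h import *
T=Rt(35,.5); turn(T); g=gafter(T); z=T.as_matrix()[:,2]
a=tow([.030,.087,.032]); moves(T,g,[a-.14*z,a],.03)
```

```text
turn rows 2 [ 0.023 -0.887 -0.039]
move rows 6 [-0.011 -0.185  0.023] -> [0.463 0.046 0.147]
move rows 5 [0.    0.    0.187] -> [0.449 0.126 0.032]
```

Emit:
{"api": "drive_tool", "payload": {"plan": [[0,0,0,0.023,-0.887,-0.039,42],[0,0,0,0.023,-0.887,-0.039,42],[-0.011,-0.185,0.023,0,0,0,42],[-0.011,-0.185,0.023,0,0,0,42],[-0.011,-0.185,0.023,0,0,0,42],[-0.011,-0.185,0.023,0,0,0,42],[-0.011,-0.185,0.023,0,0,0,42],[-0.011,-0.185,0.023,0,0,0,42],[0,0,0,0,0,0,42],[0,0,0,0,0,0,42]]}}

```text
time_s: 14.2
tcp_pos: [0.4604, 0.0579, 0.1305]
orientation: [0.616, 0.728, 0.194, -0.231]
ft_force: [0.5, -0.2, 0.5]
opening: 0.0421
gripper_force: 0.0
```

Run:
```python
from h import *
s,R,g=now(); print(tocr(g),s['ft_force'],s['opening'],s['joint_pos'].round(2)); turn(Rt(35,.5))
moves(R,g,[tow([.030,.087,.032])],.018)
```

```text
[-0.04941177  0.08647354  0.14584037] [ 0.46786022 -0.19507654  0.49705261] 0.04211530055832597 [-0.25  0.49  1.99  0.65  1.04 -0.86]
turn rows 1 [-0.028 -0.012 -0.004]
move rows 8 [-0.     0.     0.116] -> [0.449 0.126 0.032]
```

Emit:
{"api": "drive_tool", "payload": {"plan": [[0,0,0.116,0,0,0,42],[0,0,0.116,0,0,0,42],[0,0,0.116,0,0,0,42],[0,0,0.116,0,0,0,42],[0,0,0.116,0,0,0,42],[0,0,0.116,0,0,0,42],[0,0,0.116,0,0,0,42],[0,0,0.1,0,0,0,42],[0,0,0,0,0,0,42],[0,0,0,0,0,0,5],[0,0,0,0,0,0,5],[0,0,0,0,0,0,5],[0,0,0,0,0,0,5],[0,0,0,0,0,0,5]], "grip_force": 80}}

```text
time_s: 15.6
tcp_pos: [0.4486, 0.1344, 0.0194]
orientation: [0.616, 0.728, 0.194, -0.23]
ft_force: [0.7, -2.0, 2.3]
opening: 0.0164
gripper_force: 78.9
```

Run:
```python
from h import *
s,R,g=now(); print(tocr(g),s['ft_force'],s['opening'],s['gripper_force'])
```

```text
[0.02802998 0.08622263 0.03471632] [ 0.73451532 -2.00544903  2.26657173] 0.016393005531313207 78.89444589614868
```

Emit:
{"api": "drive_tool", "payload": {"plan": [[0,0,-0.05,0,0,0,5],[0,0,-0.1,0,0,0,5],[0,0,-0.12,0,0,0,5],[0,0,-0.12,0,0,0,5],[0,0,-0.12,0,0,0,5],[0,0,-0.12,0,0,0,5],[0,0,-0.12,0,0,0,5],[0,0,-0.12,0,0,0,5],[0,0,-0.12,0,0,0,5],[0,0,-0.12,0,0,0,5],[0,0,-0.05,0,0,0,5],[0,0,0,0,0,0,5],[0,0,0,0,0,0,5]]}}

```text
time_s: 16.9
tcp_pos: [0.464, 0.0364, 0.161]
orientation: [0.616, 0.728, 0.194, -0.231]
ft_force: [0.3, -0.9, -4.5]
opening: 0.0167
gripper_force: 78.4
```

Run:
```python
from h import *
s,R,g=now(); print(tocr(g),s['ft_force'],s['opening'],s['gripper_force'],s['joint_pos'].round(2))
tb=np.radians(89.2-99.02); 
T=Rt(35,-9.8); n=turn(T); g2=gafter(T)
moves(T,g2,[[.50,-.355,.16],[.50,-.355,.045],[.5,-.355,.032]],.035)
p,d=snap('side','s4'); cv2.imwrite('pics/s4v.png',p[80:340,130:400,::-1].repeat(2,0).repeat(2,1))
```

```text
[-0.07118471  0.08631641  0.17631405] [ 0.29661169 -0.93275126 -4.48493754] 0.016669286487183736 78.42449426651001 [-0.29  0.45  1.96  0.61  1.12 -0.84]
turn rows 2 [-0.527 -0.003  0.735]
move rows 11 [-0.194  0.025 -0.124] -> [ 0.5   -0.355  0.16 ]
move rows 4 [-0.11   0.     0.157] -> [ 0.5   -0.355  0.045]
move rows 1 [-0.05   0.     0.071] -> [ 0.5   -0.355  0.032]
```

View pics/s4v.png

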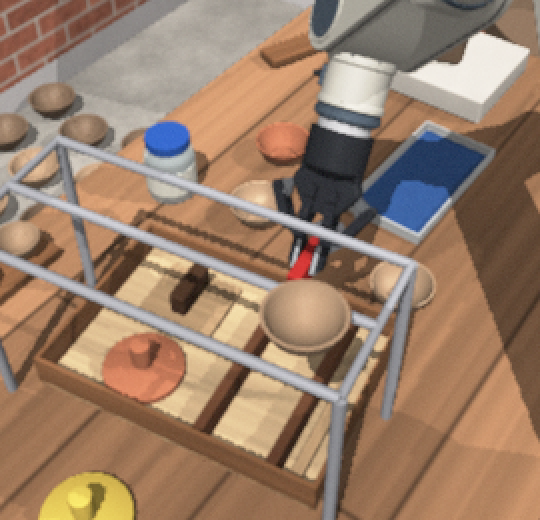

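The spanner is held at (305,262), clear of the crate. On to the tray.

Emit:
{"api": "drive_tool", "payload": {"plan": [[0,0,0,-0.527,0,0.735,5],[0,0,0,-0.527,0,0.735,5],[-0.1,0.013,-0.06,0,0,0,5],[-0.194,0.025,-0.124,0,0,0,5],[-0.194,0.025,-0.124,0,0,0,5],[-0.194,0.025,-0.124,0,0,0,5],[-0.194,0.025,-0.124,0,0,0,5],[-0.194,0.025,-0.124,0,0,0,5],[-0.194,0.025,-0.124,0,0,0,5],[-0.194,0.025,-0.124,0,0,0,5],[-0.194,0.025,-0.124,0,0,0,5],[-0.194,0.025,-0.124,0,0,0,5],[-0.194,0.025,-0.124,0,0,0,5],[-0.1,0.013,-0.06,0,0,0,5],[0,0,0,0,0,0,5],[0,0,0,0,0,0,5]]}}

```text
time_s: 18.55
tcp_pos: [0.5003, -0.3432, 0.143]
orientation: [0.679, 0.669, 0.215, -0.212]
ft_force: [-1.0, 0.1, -3.3]
opening: 0.0166
gripper_force: 79.0
```

Run:
```python
from h import *
s,R,g=now(); print(g,s['ft_force'],s['opening'],s['gripper_force'],s['joint_pos'].round(2))
turn(Rt(35,-9.8)); moves(R,g,[[.50,-.355,.045],[.5,-.355,.034]],.025)
im=[]
for n in('top','side'):
    p,d=snap(n,n+'5'); W=world(n,d)
    hsv=cv2.cvtColor(p,cv2.COLOR_RGB2HSV)
    m=(hsv[...,1]>160)&((hsv[...,0]<6)|(hsv[...,0]>172))&(W[...,2]>.1)&(abs(W[...,0]-.5)<.08)&(abs(W[...,1]+.355)<.1)
    k=W[m]; print(n,len(k),np.percentile(k,[2,50,98],axis=0) if len(k) else '')
    u,v=np.array(eyes.calibration(n)['R'])@[.5,-.355,.15]+eyes.calibration(n)['t'],0
    c=eyes.calibration(n); U=int(c['fx']*u[0]/u[2]+c['cx']);V=int(c['fy']*u[1]/u[2]+c['cy'])
    im.append(cv2.resize(p[max(V-70,0):V+70,max(U-60,0):U+60,::-1],(390,455)))
cv2.imwrite('pics/v5.png',np.hstack(im))
```

```text
[ 0.50020804 -0.35398324  0.1582401 ] [-1.02939596  0.14455584 -3.25277298] 0.01663275704536219 78.95374774932861 [-0.82  0.72  1.48  0.41  1.43 -0.97]
turn rows 1 [-0.009 -0.027 -0.005]
move rows 5 [-0.088 -0.     0.123] -> [ 0.5   -0.355  0.045]
move rows 1 [-0.042  0.     0.06 ] -> [ 0.5   -0.355  0.034]
top 126 [[ 0.49344286 -0.39000724  0.14550417]
 [ 0.50121463 -0.3456027   0.16183264]
 [ 0.50787788 -0.31247801  0.16696298]]
side 107 [[ 0.49268496 -0.37610172  0.13786724]
 [ 0.4995097  -0.33088797  0.16358049]
 [ 0.50844979 -0.31112014  0.1710764 ]]
```

View pics/v5.png

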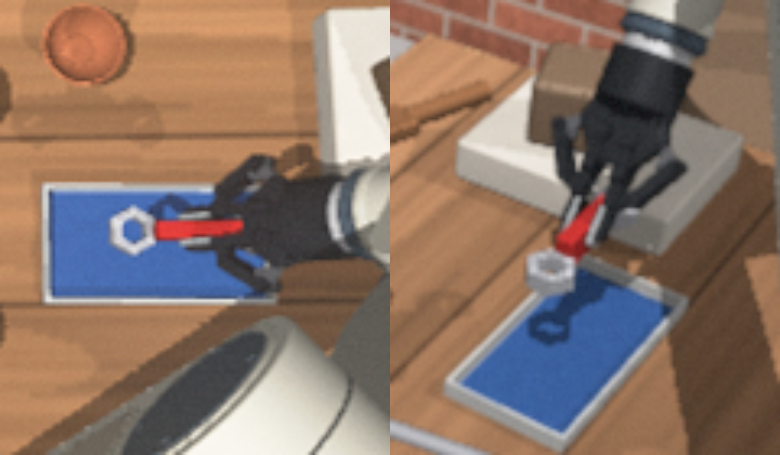

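It is held level and along the tray. The spanner head is at (133,230) in the top crop, over the blue lining. Lowering.

Emit:
{"api": "drive_tool", "payload": {"plan": [[-0.088,0,0.123,0,0,0,5],[-0.088,0,0.123,0,0,0,5],[-0.088,0,0.123,0,0,0,5],[-0.088,0,0.123,0,0,0,5],[-0.088,0,0.123,0,0,0,5],[-0.02,0,0.028,0,0,0,5],[-0.01,0,0.014,0,0,0,5],[0,0,0,0,0,0,5],[0,0,0,0,0,0,5]]}}

```text
time_s: 19.55
tcp_pos: [0.5015, -0.3457, 0.0243]
orientation: [0.679, 0.67, 0.215, -0.21]
ft_force: [0.6, -0.6, -4.1]
opening: 0.0168
gripper_force: 78.8
```

Run:
```python
from h import *
s,R,g=now(); print(g,s['ft_force'],s['opening'],s['gripper_force'])
```

```text
[ 0.50135735 -0.35638984  0.03961265] [ 0.61881795 -0.57318819 -4.11829913] 0.016765588766025963 78.81243467330933
```

Go 4 mm lower, then 1 mm steps.

Emit:
{"api": "drive_tool", "payload": {"plan": [[-0.008,0,0.011,0,0,0,5],[-0.008,0,0.011,0,0,0,5],[-0.004,0,0.006,0,0,0,5],[-0.004,0,0.006,0,0,0,5],[0,0,0,0,0,0,5],[0,0,0,0,0,0,5]]}}

```text
time_s: 20.15
tcp_pos: [0.5009, -0.3454, 0.0175]
orientation: [0.679, 0.67, 0.215, -0.211]
ft_force: [-1.8, -0.3, 4.0]
opening: 0.0169
gripper_force: 79.6
```

Contact: the upward force rose by 8 N. Release and back off.

Emit:
{"api": "drive_tool", "payload": {"plan": [[0,0,0,0,0,0,20],[0,0,0,0,0,0,30],[0,0,0,0,0,0,42],[0,0,0,0,0,0,42],[0,0,0,0,0,0,42],[0,0,-0.1,0,0,0,42],[0,0,-0.2,0,0,0,42],[0,0,-0.2,0,0,0,42],[0,0,-0.2,0,0,0,42],[0,0,0,0,0,0,42],[0,0,0,0,0,0,42],[0,0,0,0,0,0,42]]}}

```text
time_s: 21.35
tcp_pos: [0.4995, -0.4048, 0.1021]
orientation: [0.679, 0.67, 0.215, -0.212]
ft_force: [-0.9, 0.6, -0.5]
opening: 0.0414
gripper_force: 0.0
```

Run:
```python
from h import *
p,d=snap('top','top6'); W=world('top',d); hsv=cv2.cvtColor(p,cv2.COLOR_RGB2HSV)
m=(hsv[...,1]>160)&((hsv[...,0]<6)|(hsv[...,0]>172))&(abs(W[...,0]-.5)<.08)&(abs(W[...,1]+.355)<.1)
k=W[m]; print(len(k),np.percentile(k,[2,50,98],axis=0),cv2.minAreaRect(k[:,:2].astype(np.float32)))
p2,_=snap('side','side6')
a=cv2.resize(p[100:265,170:420,::-1],(500,330)); b=cv2.resize(p2[110:320,130:400,::-1],(500,250*0+389-159+20))
cv2.imwrite('pics/v6.png',np.vstack([a,b]))
```

```text
116 [[ 0.49434535 -0.39281676  0.03072279]
 [ 0.50175986 -0.35270306  0.03675684]
 [ 0.50920238 -0.31511326  0.04227933]] ((0.5016050934791565, -0.3541635274887085), (0.08028607070446014, 0.015028919093310833), 89.0445785522461)
```

View pics/v6.png

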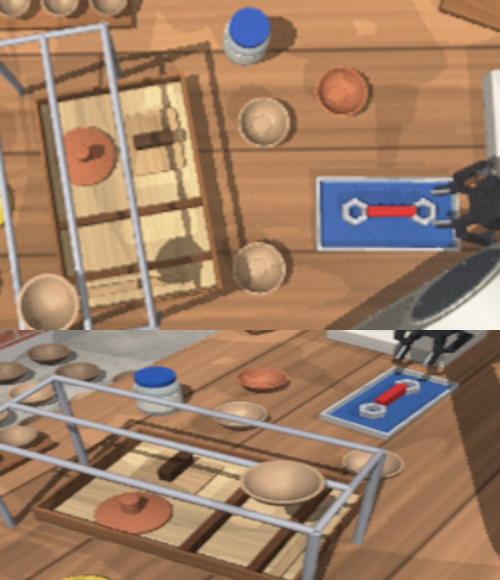

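The spanner lies flat and centred in the tray at (390,211). The float (155,138) and anvil (88,155) stand in the bay, and the bowls haven't moved.

```bash
python3 -c "
from bench import arm; print(arm.hand_in())"
```

```text
the job is handed in; nothing more can be done
None
```

The job is handed in (the hand-in returned no verdict): in the last pictures the spanner lies flat and centred along the tray, the float and anvil stand flat in the crate's empty half, and the bowls and stick look undisturbed.

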